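Stack a fan module and hold the curing lamp's shutter open

TASK

Stack the fan module squarely between the four pins of the nest in front of the curing lamp: first the black housing, then the orange spacer ring, then the aluminium top disc, letting go of each. Then lift the lamp's yellow shutter by its bar handle to 40 degrees open (give or take 5) and hold it there with the gripper, because it falls shut by itself: finish while still holding it, with nothing else propping it. Leave everything else on the bench where it is.

Things in the scene. Friction and masses are not known exactly. Their poses are not given: they have to be found in the camera images.
- housing: Fan housing: solid black disc, 56 mm diameter, 24 mm tall, 84 to 156 g, lying flat on the table, small brass contact on its side. Origin: centre of its underside, z up. Goes into the nest first; may be gripped across its diameter in any direction.
- spacer: Spacer: orange plastic ring, 56 mm outside and 36 mm inside diameter, 14 mm tall, 45 g, lying flat on the table. Origin: centre of its underside. Goes on the housing.
- top_disc: Top disc: solid aluminium disc, 56 mm diameter, 12 mm thick, 70 g, with a blue dot on top, lying flat on the table. Origin: centre of its underside. Goes on the spacer.
- nest_seat (a point): Centre of the nest's floor, 10 mm above the table (blue round mark): where the centre of the housing's underside belongs. Stacked, the undersides of housing, spacer and top disc lie 0, 24 and 38 mm above this point; the stack is 50 mm tall. Its x and y axes are those of the nest.
- nest: Fixed aluminium plate, 90 x 90 x 10 mm, origin at its underside's centre, with four steel pins at (+-24.4, +-24.4) mm along its x, y. Pins: 9 mm diameter, straight to 52 mm above the plate, tapering to 4 mm at 60 mm. They leave 2 mm play around a 56 mm part, and 40 mm gaps between neighbours through which fingers reach it: close along the nest's x or y axis.
- shutter_hinge (a point): Fixed point, middle of the shutter's hinge line, 70.5 mm above the table at the far top edge of the curing lamp: a fixed grey box, 150 x 150 mm, 70 mm tall, reaching 150 mm from here along the point's -x axis. Hinge line along the point's y axis; point x points away from the robot. The nest stands 0.20 to 0.23 m from here on the -x side.
- shutter_handle (a point): Middle of the shutter's dark steel bar handle, moving with the shutter: a round bar 11 mm thick and 100 mm long, parallel to the hinge line, 35 mm off the shutter's top face. When shut it is 120 mm from the hinge towards the robot (point -x) and 41 mm higher than it; it swings on a circle about the hinge line.
- shutter_panel: The shutter: yellow plate, 150 x 150 x 6 mm, with a mirror underside and the bar handle, 280 g, lying on the lamp. Origin: on the hinge line. Its -x axis points from the hinge to its free edge, z out of its top face.
- shutter (a joint): Angle of the shutter in rad: 0 shut (flat on the lamp), growing as the free edge nearest the robot swings up and away from the robot; 0.698 is 40 degrees; stop at 1.2. No catch and hardly any friction: it falls shut when let go; about 2 N upward at the handle lifts it.
- spray_bottle: Bystander, to be left alone: white spray bottle, 48 mm diameter, 130 mm tall. Origin: centre of its underside.
- flux_tub: Bystander, to be left alone: white and blue screw-top tub, 64 mm diameter, 55 mm tall. Origin: centre of its underside.
- brush: Bystander, to be left alone: brush with a green handle. Origin: centre of its underside.
- screwdriver: Bystander, to be left alone: screwdriver with a red handle. Origin: centre of its underside.
- tape_roll: Bystander, to be left alone: yellow tape roll, 70 mm diameter, 18 mm tall, lying flat. Origin: centre of its underside.
- screw_tray: Bystander, to be left alone: blue divided tray, 100 x 140 x 22 mm. Origin: centre of its underside.
- heatsink: Bystander, to be left alone: copper and aluminium finned heatsink, 60 x 40 x 23 mm. Origin: centre of its underside.

How it is judged:
By the outcome, as a careful person would: the job done as asked, in the order asked, and still so for the second after the job is handed in, while the arm keeps its last pose, push and grip.
It also fails if it takes over 70 s, if anything falls off the work surface, if the arm or the gripper's body presses on something with over 40 N, if the wrist force passes 120 N, or if a joint passes its speed limit or range.

ROBOT

A 6-joint arm with a two-finger parallel gripper is mounted at the origin on the work surface. World frame = base frame: x ahead of the robot, y to its left, z up, the work surface at z = 0. Lengths are in mm, angles in rad, forces in N, time in s.
With the tool pointing down it reaches from about 275 to 1000 mm from the base axis. Payload 8.4 kg.
Tool frame: the origin (TCP) lies between the finger pads; the fingertips stand 22 mm ahead of it and the grasp point (between the pads) lies 3 mm ahead of it (r.nose_length is the z of the fingertips in the tool frame, in mm); z points along the fingers, y is the line along which they close (so a half turn about z gives the same grasp; the last joint's range is limited). The gripper opens to 85 mm and grips with 20 to 120 N. Pads are 22 mm wide; open, the fingers measure 114 mm over their backs; the gripper's body (76 mm by 85 mm) begins 54 mm behind the grasp point. The pads swing forward as they close: fully open they stand 13 mm farther back than shut.
Start: joints at [-1.338, 0.353, 1.633, -0, 1.155, -0.002], TCP at [145.404, -607.853, 253.281] pointing down, gripper open.
Joint ranges: [-2.63, 2.63], [-0.92, 2.1], [0.06, 2.66], [-1.3, 4.44], [0, 2.69], [-3.02, 3.02]. Speed limits (rad/s): [2.22, 2.22, 2.79, 3.14, 3.14, 3.14].

INTERFACE

Orientations are given as [roll, pitch, yaw] about the fixed x, y, z axes, in that order (R = Rz(yaw) Ry(pitch) Rx(roll)).
In Python, from rig import r, cams gives the robot as it stands.
- The arm moves only by the shell command python3 -m handwheel 'ROWS' [FORCE]. ROWS is rows parted by semicolons, their numbers by spaces, 1 to 5 of them, each of 7 numbers: a rotation vector rx, ry, rz in rad, then dx, dy, dz in mm, then the opening from 0.0 (shut) to 1.0 (fully open); each row shifts and turns the commanded pose from where the row before left it, along the tool's axes as they then stand; what a row does not reach is not made up. A row lasts 1/12 s, in which the tool goes at most 41.7 mm and 0.125 rad, less where a joint would pass 70% of its speed; a pose out of reach is approached as far as the arm can. The fingers move at their own pace and stop on an object; FORCE is the grip in N (left out, the last holds). Time passes only in rows, so rows that do not move let the fingers close. It prints the time, the measured TCP pose, the force, the opening and the grip force at its end.
- r.sense(): the state, without advancing time (a new reading comes with each control period).
- cams.grab_frame(name): name is "scene" or "top" or "wrist"; returns the picture (400x640x3 uint8, red, green, blue); there is no depth.
- cams.camera_params(name): a dict with "fx", "fy", "cx", "cy" (pixels), "rvec" (rotation vector, rad) and "tvec" (3), from world to camera coordinates, as OpenCV has them. Camera axes: x right, y down, z forward; pixel columns grow to the right and rows downward; lengths in mm; the calibration is good to about 2 mm. The wrist camera is an equidistant fisheye: a pixel r from the principal point sees the ray r / f radians off the axis. A picture is of the moment at which its call begins: read the wrist's pose just before it. camera_params takes no time and is no camera call; for the wrist camera it gives the pose at the moment of the call.
- r.sign_off(): hands the job in; it is judged then, once.
The state is a dict: "clock": time; "qpos": joint angles; "qvel": joint speeds; "joint_efforts": joint torques, N m; "eef_pos": TCP position; "tcp_rot": TCP orientation; "contact_force": force on the tool from outside, world axes, zero at the start; "wrist_torque": the same for the moment, N m; "opening": opening from 0.0 (shut) to 1.0 (fully open); "grasp_force": force on a finger pad.
Only numpy, scipy, OpenCV 4.12 (cv2) and the standard library are available. Lean on these libraries where they do the work, as an engineer would, in place of code of your own. Each camera call takes 0.05 s, during which the arm holds its last target. There are 200 camera calls.

## Working session

There is one attempt and no reset: what is moved stays moved. The work goes in short steps, Python scripts to look and compute and a shell command to move; the robot and the scene stay as the last step left them, time stands still between calls to the robot, and variables do not carry over. Pictures are saved under pics/ and viewed, at most 10 in all, crops included, and the job is handed in when it is done.

```bash
ls; mkdir -p pics
python3 - <<'E'
from rig import r,cams
import cv2,numpy as np
for n in ("scene","top"):
    p=cams.camera_params(n); print(n,p)
    im=cams.grab_frame(n)[:,:,::-1]; np.save(f"pics/{n}.npy",im)
    cv2.imwrite(f"pics/{n}0.png",im)
print(r.sense())
E
```

```text
pics
scene {'fx': 410.2162057133835, 'fy': 410.2162057133835, 'cx': 319.45404728332323, 'cy': 198.06498939321392, 'rvec': array([ 1.86185163,  1.7567795 , -0.61351173]), 'tvec': array([ -19.22512681, -330.92452216, 1503.9295436 ])}
top {'fx': 448.6079521190907, 'fy': 448.6079521190907, 'cx': 314.76929546083875, 'cy': 192.65155338744458, 'rvec': array([ 2.13426214, -2.11046674,  0.20826553]), 'tvec': array([  -4.93680621,  525.9890627 , 1435.49483726])}
{'clock': 0.1, 'qpos': array([-1.33839672e+00,  3.53584873e-01,  1.63405027e+00,  1.69571767e-05,
        1.15521221e+00, -2.35987988e-03]), 'qvel': array([ 0.00074625, -0.00105289, -0.00304564,  0.00062914,  0.000113  ,
        0.00208252]), 'joint_efforts': array([ 5.56216355e-05, -6.06354761e+01, -3.42819464e+01, -6.41501128e-05,
        4.00911144e-03, -1.56812598e-05]), 'eef_pos': array([ 145.31806864, -607.46143979,  252.63706675]), 'tcp_rot': array([-3.14033799e+00, -1.84660842e-05,  2.34752624e-01]), 'contact_force': array([ 0.0549532 , -0.77962052, -0.18435081]), 'wrist_torque': array([-0.01868186, -0.00898229, -0.02494919]), 'grasp_force': 0.0, 'opening': 0.998452196740631}
```

View pics/top0.png

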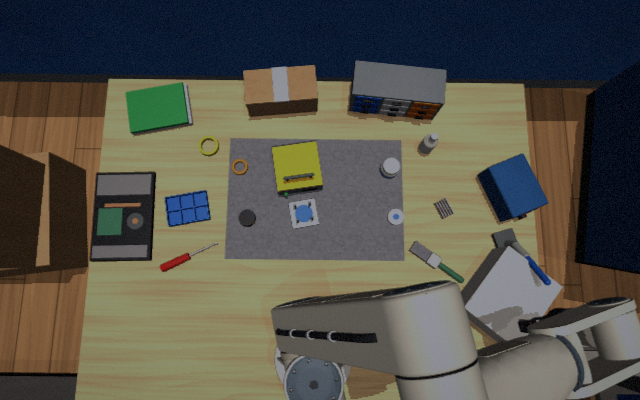

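View pics/scene0.png

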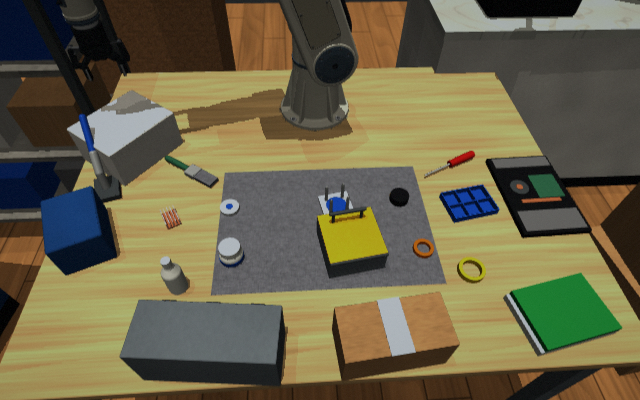

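The top view shows the housing at (247,218), spacer at (240,167), top disc at (395,216), nest at (304,214) and lamp at (298,167). The scene view agrees.

```bash
cat > h.py <<'E'
import numpy as np,cv2
from rig import r,cams
from scipy.spatial.transform import Rotation as Ro
def ray(n,u,v,z,p=None):
    p=p or cams.camera_params(n); R=cv2.Rodrigues(p['rvec'])[0]; t=p['tvec']
    x=np.array([(u-p['cx'])/p['fx'],(v-p['cy'])/p['fy'],1.])
    if n=='wrist':
        q=x[:2]; a=np.linalg.norm(q); x=np.r_[q/max(a,1e-9)*np.sin(a),np.cos(a)]
    c=-R.T@t; d=R.T@x
    return c+d*(z-c[2])/d[2]
def pix(n,X,p=None):
    p=p or cams.camera_params(n); R=cv2.Rodrigues(p['rvec'])[0]; x=R@np.array(X,float)+p['tvec']
    if n=='wrist':
        a=np.arctan2(np.hypot(x[0],x[1]),x[2]); k=a/np.hypot(x[0],x[1]); return np.array([p['cx']+p['fx']*x[0]*k,p['cy']+p['fy']*x[1]*k])
    return np.array([p['cx']+p['fx']*x[0]/x[2],p['cy']+p['fy']*x[1]/x[2]])
def togo(x,y,z,yaw=None):
    "tool-axis offset to TCP target, rotation vector to tool-down with closing line y at yaw (mod pi)"
    s=r.sense(); R=Ro.from_euler('xyz',s['tcp_rot'])
    d=R.inv().apply(np.array([x,y,z])-s['eef_pos'])
    out=[d.round(1)]
    if yaw is not None:
        c=[(R.inv()*Ro.from_euler('xyz',[np.pi,0,yaw+k*np.pi])).as_rotvec() for k in (-1,0,1)]
        out.append(min(c,key=np.linalg.norm).round(3))
    out+=[s['eef_pos'].round(1),s['tcp_rot'].round(3),s['qpos'].round(2)]
    return out
E
python3 - <<'E'
from h import *
im=np.load('pics/top.npy')
cv2.imwrite('pics/topc.png',cv2.resize(im[130:240,220:420],None,fx=4,fy=4,interpolation=cv2.INTER_CUBIC))
for n,u,v,z in [('housing',247,218,24),('spacer',240,167,14),('disc',395.5,216,12),('nest',304,213.5,10)]: print(n,ray('top',u,v,z).round(1))
E
```

```text
housing [442.5 225.9  24. ]
spacer [619.8 258.4  14. ]
disc [ 456.6 -272.    12. ]
nest [461.8  36.4  10. ]
```

View pics/topc.png

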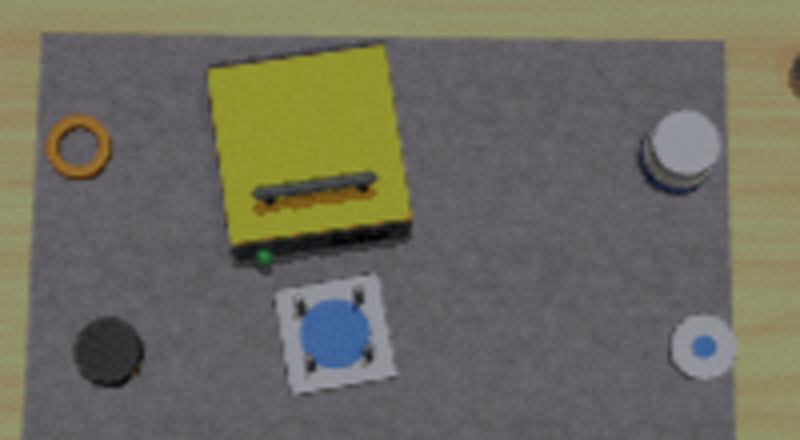

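The enlarged crop shows nest corners at (275,292), (375,273), (397,374), (295,394), and shutter panel corners at (208,68), (385,44), (411,222), (230,247). The handle ends are at (253,192) and (377,178), the housing top at (108,350), the spacer at (79,147) and the disc at (703,347).

Run:
```python
from h import *
f=lambda X,Y,z: ray('top',220+(X+.5)/4-.5,130+(Y+.5)/4-.5,z)
for n,X,Y,z in [('housing',108,350,24),('spacer',79,147,14),('disc',703,347,12),('discdot',704,346,12)]: print(n,f(X,Y,z).round(1))
c=np.array([f(*p,10) for p in [(275,292),(375,273),(397,374),(295,394)]]); print('nest',c.mean(0),c.round(1))
a=lambda d:np.arctan2(d[1],d[0])
print('yaw',a(c[0]-c[3]),a(c[1]-c[2]),a(c[0]-c[1])-np.pi/2,a(c[3]-c[2])-np.pi/2)
l=np.array([f(*p,76) for p in [(208,68),(385,44),(411,222),(230,247)]]); print('panel',l.round(1),'hinge',(l[0]+l[1])/2)
print('yaw',a(l[0]-l[3]),a(l[1]-l[2]),a(l[0]-l[1])-np.pi/2,a(l[3]-l[2])-np.pi/2)
h=np.array([f(*p,114) for p in [(253,192),(377,178)]]); print('handle',h.mean(0),h,a(h[0]-h[1])-np.pi/2)
```

```text
housing [445.4 227.3  24. ]
spacer [622.  260.6  14. ]
disc [ 455.3 -271.5   12. ]
discdot [ 456.1 -272.4   12. ]
nest [463.96242569  38.13052199  10.        ] [[498.4  89.9  10. ]
 [515.8   5.4  10. ]
 [429.7 -14.1  10. ]
 [411.9  71.3  10. ]]
yaw 0.21247079947272762 0.22246601884898398 0.2023839427975791 0.20589617160378815
panel [[675.  145.9  76. ]
 [697.6  -0.8  76. ]
 [546.4 -23.5  76. ]
 [523.9 123.6  76. ]] hinge [686.32377842  72.58178927  76.        ]
yaw 0.1464498431760071 0.14956819039976513 0.15262214004499897 0.15191126063723304
handle [567.63062518  53.99340368 114.        ] [[561.3131291  103.34644119 114.        ]
 [573.94812127   4.64036616 114.        ]] 0.12731386767296549
```

Run:
```python
from h import *
print(r.nose_length, togo(445,227,200,0.21))
```

```text
22.0 [array([ 485.6, -741.8,   53.6]), array([-0.001, -0.   ,  0.025]), array([ 145.3, -607.5,  252.6]), array([-3.14 , -0.   ,  0.235]), array([-1.34,  0.35,  1.63,  0.  ,  1.16, -0.  ])]
```

```bash
H="python3 -m handwheel"; 
python3 -m handwheel '0 0 0.025 0 0 0 1;0 0 0 19.5 -31.4 2.2 1;0 0 0 19.5 -31.4 2.2 1;0 0 0 19.5 -31.4 2.2 1;0 0 0 19.5 -31.4 2.2 1' 40
python3 -m handwheel '0 0 0 19.5 -31.4 2.2 1;0 0 0 19.5 -31.4 2.2 1;0 0 0 19.5 -31.4 2.2 1;0 0 0 19.5 -31.4 2.2 1;0 0 0 19.5 -31.4 2.2 1'
python3 -m handwheel '0 0 0 19.5 -31.4 2.2 1;0 0 0 19.5 -31.4 2.2 1;0 0 0 19.5 -31.4 2.2 1;0 0 0 19.5 -31.4 2.2 1;0 0 0 19.5 -31.4 2.2 1'
python3 -m handwheel '0 0 0 19.5 -31.4 2.2 1;0 0 0 19.5 -31.4 2.2 1;0 0 0 19.5 -31.4 2.2 1;0 0 0 19.5 -31.4 2.2 1;0 0 0 19.5 -31.4 2.2 1'
python3 -m handwheel '0 0 0 19.5 -31.4 2.2 1;0 0 0 19.5 -31.4 2.2 1;0 0 0 19.5 -31.4 2.2 1;0 0 0 19.5 -31.4 2.2 1;0 0 0 19.5 -31.4 2.2 1'
python3 - <<'E'
from h import *
import json
print(togo(445,227,200,0.21))
p=cams.camera_params('wrist'); im=cams.grab_frame('wrist')[:,:,::-1]
print(p); np.save('pics/w1.npy',im); cv2.imwrite('pics/w1.png',im)
for X in [(445.4,227.3,24),(463.7,38.1,10)]: print(pix('wrist',X,p))
E
```

```text
clock: 0.52
eef_pos: [195.6, -467.0, 243.8]
tcp_rot: [-3.141, 0.0, 0.209]
contact_force: [1.1, 0.4, -0.0]
opening: 1.0
grasp_force: 0.0
clock: 0.93
eef_pos: [258.2, -293.1, 233.2]
tcp_rot: [-3.141, -0.0, 0.209]
contact_force: [1.0, -0.4, 0.3]
opening: 1.004
grasp_force: 0.0
clock: 1.35
eef_pos: [320.9, -119.3, 222.5]
tcp_rot: [3.141, -0.0, 0.209]
contact_force: [0.9, -1.0, -0.2]
opening: 1.003
grasp_force: 0.0
clock: 1.77
eef_pos: [383.6, 54.8, 211.4]
tcp_rot: [3.141, -0.0, 0.21]
contact_force: [1.1, -0.4, 0.1]
opening: 1.004
grasp_force: 0.0
clock: 2.18
eef_pos: [446.2, 228.7, 200.1]
tcp_rot: [3.141, 0.0, 0.21]
contact_force: [0.7, 0.2, -0.8]
opening: 1.006
grasp_force: 0.0
[array([-1.5,  1.4,  0.1]), array([0., 0., 0.]), array([446.2, 228.7, 200.1]), array([3.141, 0.   , 0.21 ]), array([ 0.47,  0.22,  1.95, -0.  ,  0.97,  1.83])]
{'fx': 309.70691628693146, 'fy': 309.70691628693146, 'cx': 317.06611096662334, 'cy': 197.6727721389246, 'rvec': array([-2.23322727,  1.80686365,  0.29635105]), 'tvec': array([129.03612218, 433.42474869, 485.04611581])}
[316.8715433  181.13752921]
[478.81188405 197.25828421]
```

View pics/w1.png

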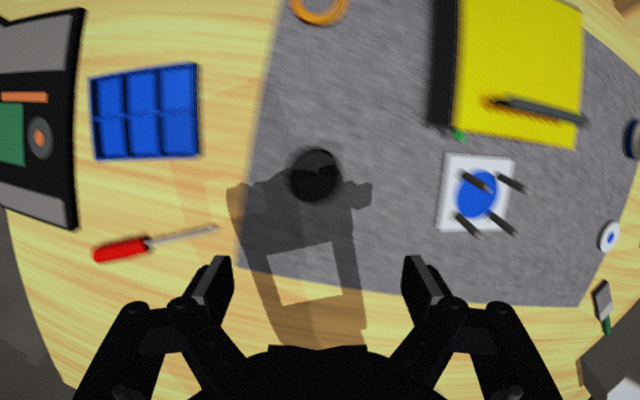

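The wrist view shows the housing near (315,174) and the nest's blue mark near (476,195). I'll refine both with centroids.

Run:
```python
from h import *
im=np.load('pics/w1.npy').astype(int); p=cams.camera_params('wrist')
g=im.max(2); m=np.zeros(g.shape,np.uint8); m[135:215,275:360]=(g<38)[135:215,275:360]
print(np.sort(g[135:215,275:360].ravel())[::600])
n,l,s,c=cv2.connectedComponentsWithStats(m); print(s[1:][s[1:,4]>50],c[1:][s[1:,4]>50])
b=im[:,:,0];mm=((b>im[:,:,2]*1.8)&(b>90)).astype(np.uint8); mm[:140]=0; mm[:,:440]=0; mm[:,530:]=0
pts=cv2.findNonZero(mm); hull=cv2.convexHull(pts); e=cv2.fitEllipse(hull); print(e, ray('wrist',*e[0],10,p))
cv2.imwrite('pics/w1c.png',np.hstack([cv2.resize(im[130:220,270:370].astype(np.uint8)*1,None,fx=4,fy=4,interpolation=2),cv2.resize(im[145:235,425:525].astype(np.uint8),None,fx=4,fy=4,interpolation=2)]))
```

```text
[  0  17  22  39  51  61  69  74 108 116 125 133]
[[ 287  149   53   54 1687]] [[313.25074096 180.16953171]]
((476.6020202636719, 194.81063842773438), (40.3314094543457, 50.10731506347656), 18.861164093017578) [469.62671985  48.51780385  10.        ]
```

View pics/w1c.png

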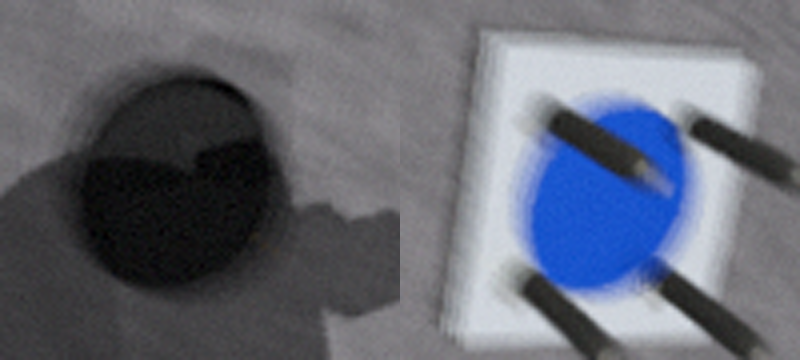

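Motion blur: the arm was still settling. I'll correct the offset, settle and retake.

```bash
python3 -m handwheel '0 0 0 0 0 0 1;0 0 0 0 0 0 1;0 0 0 0 0 0 1;0 0 0 0 0 0 1'
python3 - <<'E'
from h import *
print(togo(445,227,200,0.21))
p=cams.camera_params('wrist'); im=cams.grab_frame('wrist')[:,:,::-1]
np.save('pics/w2.npy',im); R=cv2.Rodrigues(p['rvec'])[0]; print('cam',-R.T@p['tvec'])
im=im.astype(int)
b=im[:,:,0];mm=((b>im[:,:,2]*1.8)&(b>90)).astype(np.uint8); mm[:140]=0; mm[:,:440]=0; mm[:,530:]=0
hull=cv2.convexHull(cv2.findNonZero(mm)); e=cv2.fitEllipse(hull); print(e, ray('wrist',*e[0],10,p))
cv2.imwrite('pics/w2c.png',np.hstack([cv2.resize((im[130:220,270:370]*1.5).clip(0,255).astype(np.uint8),None,fx=4,fy=4,interpolation=2),cv2.resize(im[145:235,425:525].astype(np.uint8),None,fx=4,fy=4,interpolation=2)]))
E
```

```text
clock: 2.57
eef_pos: [445.7, 225.6, 200.4]
tcp_rot: [3.141, 0.001, 0.209]
contact_force: [-1.0, -0.7, 0.1]
opening: 0.999
grasp_force: 0.0
[array([-0.4, -1.5,  0.4]), array([ 0.   ,  0.001, -0.001]), array([445.7, 225.6, 200.4]), array([3.141e+00, 1.000e-03, 2.090e-01]), array([ 0.47,  0.22,  1.95, -0.  ,  0.97,  1.83])]
cam [526.04828537 241.49562626 320.77054812]
((477.11322021484375, 195.1201629638672), (40.67768859863281, 50.50332260131836), 27.848691940307617) [464.76114329  38.05732546  10.        ]
```

View pics/w2c.png

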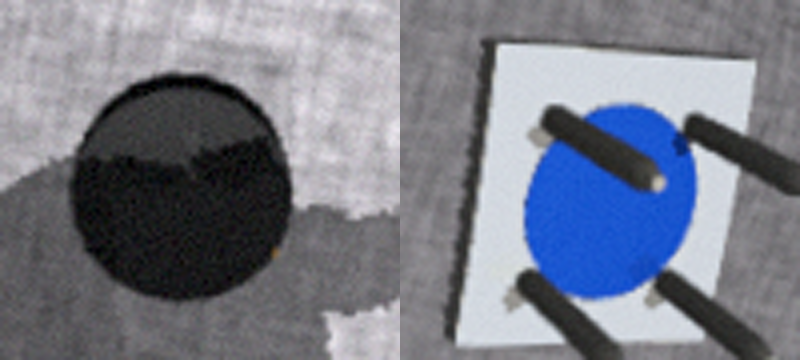

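The sharp crop shows the housing's top face centred near crop (182,192), pixel (315.4,177.9), and the plate corners at (495,43), (756,60), (455,345).

Run:
```python
from h import *
p=cams.camera_params('wrist')
print(ray('wrist',315.4,177.9,24,p))
c=[ray('wrist',425+(X-400)/4-.4,145+Y/4-.4,10,p) for X,Y in [(495,43),(756,60),(455,345)]]
print(c,(c[1]+c[2])/2)
a=lambda d:np.arctan2(d[1],d[0]); print(a(c[0]-c[2]),a(c[0]-c[1])-np.pi/2)
print(togo(445,227,24))
```

```text
[447.92021435 226.34583768  24.        ]
[array([500.10937718,  90.39360339,  10.        ]), array([517.79925373,   2.26482489,  10.        ]), array([412.66957272,  72.45547431,  10.        ])] [465.23441323  37.3601496   10.        ]
0.20234093196130096 0.19809505927050441
[array([ -0.5,  -1.6, 176.6]), array([445.9, 225.6, 200.6]), array([3.141, 0.   , 0.209]), array([ 0.47,  0.22,  1.95, -0.  ,  0.97,  1.83])]
```

```bash
python3 -m handwheel '0 0 0.007 1.3 -1 40 1;0 0 0 0 0 40 1;0 0 0 0 0 40 1;0 0 0 0 0 35 1;0 0 0 0 0 15 1' 40
python3 -m handwheel '0 0 0 0 0 9 1;0 0 0 0 0 0 1;0 0 0 0 0 0 1;0 0 0 0 0 0 1'
python3 -m handwheel '0 0 0 0 0 0 0.3;0 0 0 0 0 0 0.3;0 0 0 0 0 0 0.3;0 0 0 0 0 0 0.3;0 0 0 0 0 0 0.3'
```

```text
clock: 3.03
eef_pos: [445.1, 225.9, 27.1]
tcp_rot: [3.14, 0.004, 0.201]
contact_force: [-0.3, -1.3, 0.0]
opening: 1.002
grasp_force: 0.0
clock: 3.37
eef_pos: [448.3, 228.2, 22.9]
tcp_rot: [-3.141, -0.002, 0.202]
contact_force: [-0.1, -0.1, 1.0]
opening: 1.002
grasp_force: 0.0
clock: 3.78
eef_pos: [447.9, 228.2, 22.8]
tcp_rot: [-3.141, -0.002, 0.203]
contact_force: [-1.2, -2.1, 12.2]
opening: 0.636
grasp_force: 40.0
```

```bash
python3 -m handwheel '0 0 0 0 0 -4 0.3;0 0 0 0 0 0 0.3;0 0 0 0 0 0 0.3'
python3 -m handwheel '0 0 0 0 0 -30 0.3;0 0 0 0 0 -40 0.3;0 0 0 0 0 -40 0.3;0 0 0 0 0 0 0.3;0 0 0 0 0 0 0.3'
python3 - <<'E'
from h import *
p=cams.camera_params('wrist'); s=r.sense(); R=cv2.Rodrigues(p['rvec'])[0]
im=cams.grab_frame('wrist')[:,:,::-1]; np.save('pics/w3.npy',im)
cv2.imwrite('pics/w3.png',im); print(togo(464.7,37.9,137,.203))
E
```

```text
clock: 4.03
eef_pos: [447.5, 228.1, 25.9]
tcp_rot: [-3.141, -0.001, 0.203]
contact_force: [0.1, 0.1, -0.7]
opening: 0.638
grasp_force: 42.5
clock: 4.45
eef_pos: [448.6, 228.6, 137.6]
tcp_rot: [-3.14, -0.005, 0.203]
contact_force: [-0.3, 0.3, -2.0]
opening: 0.638
grasp_force: 43.3
[array([-21.3, 189.7,  -1.2]), array([-0.   , -0.001, -0.   ]), array([447.4, 228. , 135.9]), array([-3.141e+00, -1.000e-03,  2.030e-01]), array([0.47, 0.32, 2.  , 0.  , 0.83, 1.84])]
```

View pics/w3.png

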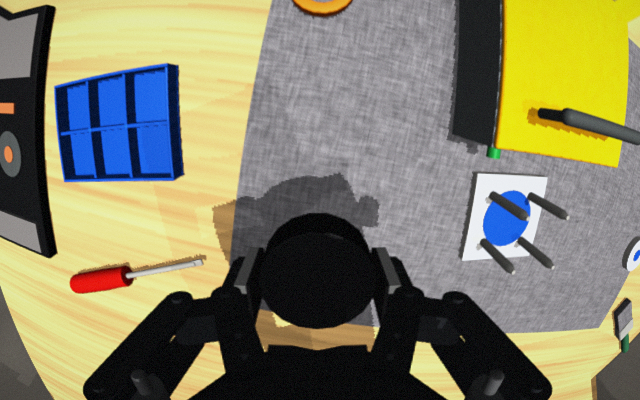

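The housing is held, spanning u 258–373 with its bottom edge at v≈327. I'll compare that with the projection to get its in-grip offset.

Run:
```python
from h import *
p=cams.camera_params('wrist'); s=r.sense(); R=Ro.from_euler('xyz',s['tcp_rot'])
t=np.linspace(0,2*np.pi,73)
for z in (-1.2,22.8):  # tool z of top and bottom
  P=np.array([pix('wrist',s['eef_pos']+R.apply([28*np.cos(a),28*np.sin(a),z]),p) for a in t])
  print(z,P.min(0).round(1),P.max(0).round(1))
g=np.load('pics/w3.npy').max(2); print(g[205:245:2,316], g[315:340:2,316])
print(g[322:350:2,300])
```

```text
-1.2 [254.3 228.2] [374.8 327.4]
22.8 [262.3 208.2] [367.4 299.5]
[92 94 91 93 37  6 16  4  9  3 14 14  9 17 11 14 18 13  4 15] [ 14  19  16  11  19   4  12 158 181 184 185 178 162]
[ 15  11  42 162 163 160 141 139 136 145 146 150 151   7]
```

```bash
python3 -m handwheel '0 0 0 -4.1 37.9 0 0.3;0 0 0 -4.1 37.9 0 0.3;0 0 0 -4.1 37.9 0 0.3;0 0 0 -4.1 37.9 0 0.3;0 0 0 -4.1 37.9 0 0.3'
python3 -m handwheel '0 0 0 0 0 0 0.3;0 0 0 0 0 0 0.3;0 0 0 0 0 20 0.3;0 0 0 0 0 0 0.3;0 0 0 0 0 0 0.3'
python3 - <<'E'
from h import *
p=cams.camera_params('wrist'); 
im=cams.grab_frame('wrist')[:,:,::-1]; np.save('pics/w4.npy',im)
print(togo(464.7,37.9,33,.203))
sc=cams.grab_frame('scene')[:,:,::-1]
cv2.imwrite('pics/w4.png',np.hstack([cv2.resize(im[190:340,220:420],None,fx=2,fy=2),cv2.resize(sc[150:250,280:413],None,fx=3,fy=3,interpolation=2)]))
E
```

```text
clock: 4.92
eef_pos: [463.7, 36.5, 133.6]
tcp_rot: [-3.141, 0.004, 0.203]
contact_force: [0.9, -0.8, -0.7]
opening: 0.638
grasp_force: 43.2
clock: 5.33
eef_pos: [463.8, 39.0, 114.1]
tcp_rot: [-3.141, 0.004, 0.204]
contact_force: [0.8, 0.6, -0.5]
opening: 0.638
grasp_force: 43.3
[array([ 0.2,  1.2, 81.8]), array([-0.   ,  0.003,  0.001]), array([464.5,  39. , 114.8]), array([-3.141e+00,  3.000e-03,  2.040e-01]), array([0.08, 0.31, 2.08, 0.  , 0.76, 1.45])]
```

View pics/w4.png

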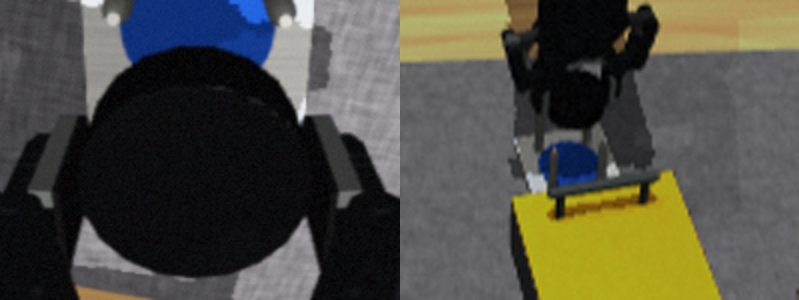

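The crop shows the far pin tips at pixels (276.5,199) and (363.5,199), and the held housing centred at u≈319 between them. I'll check the nest position from the pin tips.

Run:
```python
from h import *
p=cams.camera_params('wrist'); s=r.sense()
a,b=[ray('wrist',u,199,70,p) for u in (276.5,363.5)]; m=(a+b)/2
y=.203; print(a,b,np.linalg.norm(a-b), 'nest', m-24.4*np.array([np.cos(y),np.sin(y),0]), np.arctan2(*(a-b)[[1,0]])-np.pi/2, s['eef_pos'])
```

```text
[485.06061041  65.50934489  70.        ] [495.09919014  17.00473756  70.        ] 49.53251472334354 nest [466.18092596  36.3377906   70.        ] 0.2040801314382581 [464.95624768  39.02766741 115.31063072]
```

```bash
python3 -m handwheel '0 0 0 1.2 0.9 0 0.3;0 0 0 0 0 15 0.3;0 0 0 0 0 10 0.3;0 0 0 0 0 0 0.3;0 0 0 0 0 0 0.3'
python3 -m handwheel '0 0 0 0 0 4 0.3;0 0 0 0 0 4 0.3;0 0 0 0 0 0 0.3;0 0 0 0 0 0 0.3'
python3 -m handwheel '0 0 0 0 0 4 0.3;0 0 0 0 0 4 0.3;0 0 0 0 0 0 0.3;0 0 0 0 0 0 0.3'
```

```text
clock: 5.85
eef_pos: [466.2, 37.7, 90.2]
tcp_rot: [-3.141, 0.001, 0.203]
contact_force: [-0.0, -0.7, -1.2]
opening: 0.643
grasp_force: 43.3
clock: 6.18
eef_pos: [466.6, 37.5, 82.4]
tcp_rot: [-3.142, 0.0, 0.203]
contact_force: [0.2, -0.8, -1.2]
opening: 0.639
grasp_force: 43.3
clock: 6.52
eef_pos: [466.5, 37.5, 74.2]
tcp_rot: [-3.142, 0.001, 0.203]
contact_force: [0.2, -0.5, -0.6]
opening: 0.637
grasp_force: 43.3
```

```bash
python3 -m handwheel '0 0 0 0 0 12 0.3;0 0 0 0 0 12 0.3;0 0 0 0 0 10 0.3;0 0 0 0 0 0 0.3;0 0 0 0 0 0 0.3'
python3 -m handwheel '0 0 0 0 0 2 0.3;0 0 0 0 0 2 0.3;0 0 0 0 0 1 0.3;0 0 0 0 0 0 0.3'
```

```text
clock: 6.93
eef_pos: [466.3, 37.5, 40.1]
tcp_rot: [-3.141, 0.001, 0.203]
contact_force: [0.0, -0.0, -0.9]
opening: 0.635
grasp_force: 43.3
clock: 7.27
eef_pos: [466.8, 37.6, 35.6]
tcp_rot: [3.142, -0.0, 0.203]
contact_force: [-0.7, -1.0, -0.5]
opening: 0.642
grasp_force: 43.3
```

```bash
python3 -m handwheel '0 0 0 0 0 1 0.3;0 0 0 0 0 1 0.3;0 0 0 0 0 0 0.3;0 0 0 0 0 0 0.3'
python3 -m handwheel '0 0 0 0 0 1 0.3;0 0 0 0 0 0 0.3;0 0 0 0 0 0 0.3'
```

```text
clock: 7.6
eef_pos: [466.7, 37.6, 33.5]
tcp_rot: [-3.142, 0.0, 0.203]
contact_force: [-0.2, -0.3, -0.8]
opening: 0.641
grasp_force: 43.3
clock: 7.85
eef_pos: [466.8, 37.5, 32.9]
tcp_rot: [3.142, -0.0, 0.203]
contact_force: [-1.4, 0.2, 5.3]
opening: 0.639
grasp_force: 44.2
```

```bash
python3 -m handwheel '0 0 0 0 0 0 0.85;0 0 0 0 0 0 0.85;0 0 0 0 0 0 0.85;0 0 0 0 0 -10 0.85;0 0 0 0 0 -40 0.85'
python3 -m handwheel '0 0 0 0 0 -40 0.85;0 0 0 0 0 -40 0.85;0 0 0 0 0 -36 0.85;0 0 0 28.1 -26.7 0 1;0 0 0 28.1 -26.7 0 1'
python3 -m handwheel '0 0 0 28.1 -26.7 0 1;0 0 0 28.1 -26.7 0 1;0 0 0 28.1 -26.7 0 1;0 0 0 28.1 -26.7 0 1;0 0 0 28.1 -26.7 0 1'
python3 -m handwheel '0 0 0 0 0 0 1;0 0 0 0 0 0 1;0 0 0 0 0 0 1;0 0 0 0 0 0 1'
python3 - <<'E'
from h import *
p=cams.camera_params('wrist'); print(togo(622,260,200,.203))
im=cams.grab_frame('wrist')[:,:,::-1]; np.save('pics/w5.npy',im)
cv2.imwrite('pics/w5.png',im); print(pix('wrist',(622,260.5,14),p))
m=cv2.inRange(cv2.cvtColor(im,cv2.COLOR_BGR2HSV),(5,160,60),(20,255,255)); m[:, :230]=0;m[:,400:]=0;m[270:]=0
n,l,s,c=cv2.connectedComponentsWithStats(m); k=1+s[1:,4].argmax(); print(s[k],c[k])
q=cv2.convexHull(cv2.findNonZero((l==k).astype(np.uint8))); e=cv2.fitEllipse(q); print(e,ray('wrist',*e[0],12,p))
E
```

```text
clock: 8.27
eef_pos: [463.3, 37.3, 79.3]
tcp_rot: [-3.14, 0.009, 0.203]
contact_force: [0.7, 0.8, -0.1]
opening: 0.853
grasp_force: 0.0
clock: 8.68
eef_pos: [512.6, 101.2, 202.8]
tcp_rot: [3.141, -0.007, 0.2]
contact_force: [1.3, -0.4, -0.7]
opening: 1.001
grasp_force: 0.0
clock: 9.1
eef_pos: [622.3, 261.9, 199.3]
tcp_rot: [3.142, -0.0, 0.203]
contact_force: [0.6, -0.0, 0.4]
opening: 0.999
grasp_force: 0.0
clock: 9.43
eef_pos: [621.0, 259.3, 198.7]
tcp_rot: [3.141, 0.001, 0.202]
contact_force: [-0.6, 0.4, 0.4]
opening: 1.0
grasp_force: 0.0
[array([ 1.2, -0.5, -1.3]), array([ 0.   ,  0.001, -0.001]), array([621. , 259.3, 198.7]), array([3.141e+00, 1.000e-03, 2.020e-01]), array([ 0.39,  0.48,  1.57, -0.  ,  1.09,  1.76])]
[314.7440153  176.60475448]
[ 289  146   54   54 1403] [315.81468282 172.97861725]
((315.8088684082031, 172.6741485595703), (53.16759490966797, 53.60411834716797), 86.27728271484375) [625.76896444 260.16889691  12.        ]
```

View pics/w5.png

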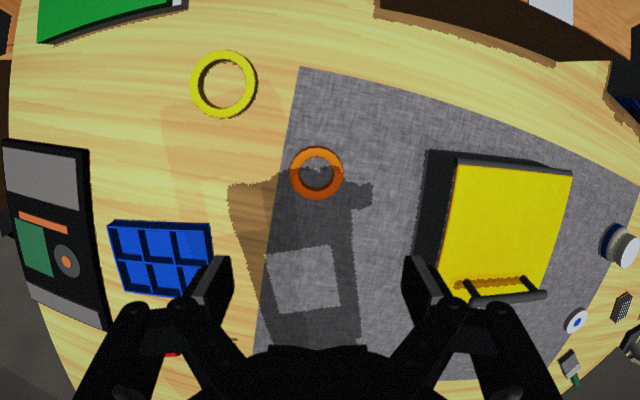

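The spacer's outline spans u 289–343, v 146–200. I'll fit its silhouette.

```bash
cat >> h.py <<'E'
def fitdisc(box,h,x0,z0=0,p=None,rad=28):
    "box u0,v0,u1,v1 (edges) -> xy of disc of height h"
    from scipy.optimize import least_squares
    p=p or cams.camera_params('wrist'); t=np.linspace(0,2*np.pi,49)
    def f(c):
        P=np.array([pix('wrist',(c[0]+rad*np.cos(a),c[1]+rad*np.sin(a),z),p) for a in t for z in (z0,z0+h)])
        return np.r_[P.min(0),P.max(0)]-np.array(box,float)
    o=least_squares(f,x0,diff_step=1e-3); return o.x.round(1),o.fun.round(1)
E
python3 - <<'E'
from h import *
x,e=fitdisc((288.5,145.5,342.5,199.5),14,(622,260)); print(x,e)
print(togo(x[0],x[1],200,.203))
E
```

```text
[624.8 260.2] [-0.5 -0.6  0.5  0.7]
[array([ 3.9, -0.3, -1.2]), array([ 0.   ,  0.001, -0.001]), array([621.1, 259.1, 198.8]), array([3.141e+00, 1.000e-03, 2.020e-01]), array([ 0.39,  0.48,  1.57, -0.  ,  1.09,  1.76])]
```

```bash
python3 -m handwheel '0 0 0 3.7 -0.3 40 1;0 0 0 0 0 40 1;0 0 0 0 0 40 1;0 0 0 0 0 34 1;0 0 0 0 0 15 1' 40
python3 -m handwheel '0 0 0 0 0 5 1;0 0 0 0 0 0 1;0 0 0 0 0 0 1;0 0 0 0 0 0 1'
python3 -m handwheel '0 0 0 0 0 0 0.3;0 0 0 0 0 0 0.3;0 0 0 0 0 0 0.3;0 0 0 0 0 0 0.3;0 0 0 0 0 0 0.3'
```

```text
clock: 9.9
eef_pos: [622.4, 259.2, 25.4]
tcp_rot: [3.14, 0.006, 0.202]
contact_force: [-1.9, 0.1, -0.8]
opening: 1.0
grasp_force: 0.0
clock: 10.23
eef_pos: [626.9, 261.8, 27.1]
tcp_rot: [-3.141, -0.004, 0.203]
contact_force: [-0.4, 0.7, 0.2]
opening: 1.001
grasp_force: 0.0
clock: 10.65
eef_pos: [626.0, 261.6, 26.1]
tcp_rot: [-3.141, -0.002, 0.203]
contact_force: [-2.1, -0.7, 9.8]
opening: 0.622
grasp_force: 41.1
```

```bash
python3 -m handwheel '0 0 0 0 0 -4 0.3;0 0 0 0 0 0 0.3;0 0 0 0 0 0 0.3;0 0 0 0 0 -40 0.3;0 0 0 0 0 -40 0.3'
python3 -m handwheel '0 0 0 0 0 -40 0.3;0 0 0 0 0 -40 0.3;0 0 0 0 0 0 0.3;0 0 0 0 0 0 0.3;0 0 0 0 0 0 0.3'
python3 - <<'E'
from h import *
p=cams.camera_params('wrist'); print(togo(467.9,37.8,190,.203))
im=cams.grab_frame('wrist')[:,:,::-1]; np.save('pics/w6.npy',im)
m=cv2.inRange(cv2.cvtColor(im,cv2.COLOR_BGR2HSV),(5,160,60),(20,255,255)); m[:200]=0;m[:,:230]=0;m[:,400:]=0
n,l,s,c=cv2.connectedComponentsWithStats(m); k=1+s[1:,4].argmax(); print(s[k],c[k])
s=r.sense(); R=Ro.from_euler('xyz',s['tcp_rot']); t=np.linspace(0,2*np.pi,73)
for z in (12,24,26):
  P=np.array([pix('wrist',s['eef_pos']+R.apply([28*np.cos(a),28*np.sin(a),z]),p) for a in t]); print(z,P.min(0).round(1),P.max(0).round(1))
E
```

```text
clock: 11.07
eef_pos: [623.0, 260.4, 106.3]
tcp_rot: [3.14, 0.007, 0.203]
contact_force: [1.0, 1.4, -0.4]
opening: 0.622
grasp_force: 42.6
clock: 11.48
eef_pos: [624.9, 261.1, 188.1]
tcp_rot: [3.141, 0.0, 0.203]
contact_force: [-0.9, 0.1, -1.4]
opening: 0.621
grasp_force: 42.7
[array([-198.8,  187.1,   -1.8]), array([ 0.,  0., -0.]), array([624.9, 261.1, 188.1]), array([3.141, 0.   , 0.203]), array([ 0.39,  0.49,  1.57, -0.  ,  1.08,  1.76])]
[ 264  211  107  100 5939] [317.17359825 260.8957737 ]
12 [259.6 216.6] [370.3 310.9]
24 [263.2 207.6] [366.9 298. ]
26 [263.8 206.3] [366.4 295.9]
```

```bash
python3 -m handwheel '0 0 0 -28.5 26.7 0 0.3;0 0 0 -28.5 26.7 0 0.3;0 0 0 -28.5 26.7 0 0.3;0 0 0 -28.5 26.7 0 0.3;0 0 0 -28.5 26.7 0 0.3'
python3 -m handwheel '0 0 0 -28.5 26.7 0 0.3;0 0 0 -28.5 26.7 0 0.3;0 0 0 0 0 0 0.3;0 0 0 0 0 35 0.3;0 0 0 0 0 30 0.3'
python3 -m handwheel '0 0 0 0 0 10 0.3;0 0 0 0 0 0 0.3;0 0 0 0 0 0 0.3;0 0 0 0 0 0 0.3'
python3 - <<'E'
from h import *
p=cams.camera_params('wrist'); print(togo(466.8,37.6,100,.203))
im=cams.grab_frame('wrist')[:,:,::-1]; np.save('pics/w7.npy',im)
m=cv2.inRange(cv2.cvtColor(im,cv2.COLOR_BGR2HSV),(5,160,60),(20,255,255)); m[:200]=0;m[:,:230]=0;m[:,400:]=0
n,l,s,c=cv2.connectedComponentsWithStats(m); k=1+s[1:,4].argmax(); print(s[k],c[k])
cv2.imwrite('pics/w7.png',cv2.resize(im[180:330,220:420],None,fx=3,fy=3))
E
```

```text
clock: 11.95
eef_pos: [510.1, 100.4, 186.4]
tcp_rot: [3.142, 0.004, 0.203]
contact_force: [0.8, -1.4, -0.2]
opening: 0.62
grasp_force: 42.7
clock: 12.37
eef_pos: [467.4, 37.3, 122.5]
tcp_rot: [3.141, -0.001, 0.201]
contact_force: [0.8, -0.8, -1.4]
opening: 0.621
grasp_force: 42.7
clock: 12.7
eef_pos: [468.1, 38.2, 114.2]
tcp_rot: [3.142, -0.0, 0.203]
contact_force: [0.3, -0.5, -0.6]
opening: 0.618
grasp_force: 42.6
[array([-1.4,  0.3, 14.2]), array([ 0., -0.,  0.]), array([468.1,  38.2, 114.2]), array([ 3.142, -0.   ,  0.203]), array([ 0.08,  0.31,  2.08, -0.  ,  0.75,  1.45])]
[ 264  210  107  102 6066] [317.09198813 260.99488955]
```

View pics/w7.png

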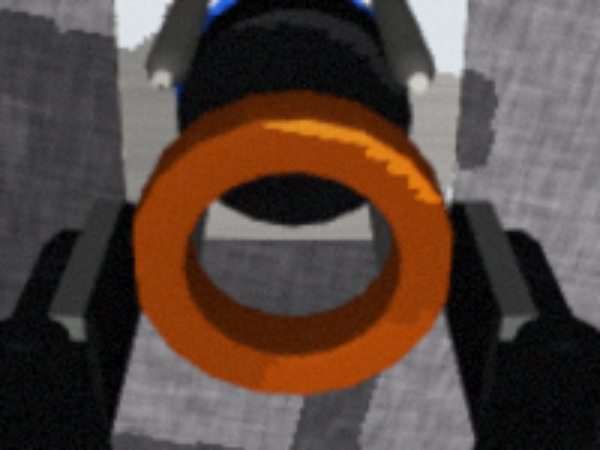

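The spacer is held level, centred at crop x≈292. The pin tips are at (160,78) and (418,82), and the housing sits between the pins. Descending.

```bash
python3 -m handwheel '0 0 0 -1 0.2 14 0.3;0 0 0 0 0 5 0.3;0 0 0 0 0 5 0.3;0 0 0 0 0 0 0.3;0 0 0 0 0 0 0.3'
python3 -m handwheel '0 0 0 0 0 5 0.3;0 0 0 0 0 5 0.3;0 0 0 0 0 0 0.3;0 0 0 0 0 0 0.3'
python3 -m handwheel '0 0 0 0 0 5 0.3;0 0 0 0 0 5 0.3;0 0 0 0 0 3 0.3;0 0 0 0 0 0 0.3;0 0 0 0 0 0 0.3'
python3 -m handwheel '0 0 0 0 0 2 0.3;0 0 0 0 0 1 0.3;0 0 0 0 0 1 0.3;0 0 0 0 0 0 0.3;0 0 0 0 0 0 0.3'
```

```text
clock: 13.17
eef_pos: [466.7, 37.7, 89.8]
tcp_rot: [3.142, -0.0, 0.203]
contact_force: [-0.4, -0.4, -0.5]
opening: 0.621
grasp_force: 42.7
clock: 13.5
eef_pos: [466.3, 37.6, 79.2]
tcp_rot: [-3.142, 0.001, 0.203]
contact_force: [-0.4, 0.6, -1.0]
opening: 0.616
grasp_force: 42.7
clock: 13.92
eef_pos: [466.3, 37.6, 66.1]
tcp_rot: [-3.142, 0.001, 0.203]
contact_force: [0.3, -0.4, 0.2]
opening: 0.624
grasp_force: 42.7
clock: 14.33
eef_pos: [466.6, 37.6, 62.5]
tcp_rot: [-3.142, 0.0, 0.203]
contact_force: [-0.7, -0.2, -0.6]
opening: 0.618
grasp_force: 42.7
```

```bash
python3 -m handwheel '0 0 0 0 0 1 0.3;0 0 0 0 0 1 0.3;0 0 0 0 0 0 0.3;0 0 0 0 0 0 0.3'
python3 -m handwheel '0 0 0 0 0 1 0.3;0 0 0 0 0 0 0.3;0 0 0 0 0 0 0.3'
```

```text
clock: 14.67
eef_pos: [466.5, 37.6, 60.4]
tcp_rot: [-3.142, 0.0, 0.203]
contact_force: [0.3, 0.3, -1.9]
opening: 0.619
grasp_force: 42.7
clock: 14.92
eef_pos: [466.6, 37.6, 60.1]
tcp_rot: [-3.142, -0.0, 0.203]
contact_force: [-2.9, -0.5, 10.3]
opening: 0.619
grasp_force: 43.8
```

```bash
python3 -m handwheel '0 0 0 0 0 0 0.85;0 0 0 0 0 0 0.85;0 0 0 0 0 0 0.85;0 0 0 0 0 -20 0.85;0 0 0 0 0 -40 0.85'
python3 -m handwheel '0 0 0 0 0 -40 0.85;0 0 0 0 0 -40 0.85;0 0 0 -9 37.7 0 1;0 0 0 -9 37.7 0 1;0 0 0 -9 37.7 0 1'
python3 -m handwheel '0 0 0 -9 37.7 0 1;0 0 0 -9 37.7 0 1;0 0 0 -9 37.7 0 1;0 0 0 -9 37.7 0 1;0 0 0 -9 37.7 0 1'
python3 -m handwheel '0 0 0 0 0 0 1;0 0 0 0 0 0 1;0 0 0 0 0 0 1;0 0 0 0 0 0 1'
python3 - <<'E'
from h import *
p=cams.camera_params('wrist'); print(togo(457,-272,200,.203))
im=cams.grab_frame('wrist')[:,:,::-1]; np.save('pics/w8.npy',im); cv2.imwrite('pics/w8.png',im)
u,v=pix('wrist',(457,-272,12),p).round().astype(int); print(u,v)
hsv=cv2.cvtColor(im,cv2.COLOR_BGR2HSV)
b=cv2.inRange(hsv,(95,120,60),(130,255,255)); B=np.zeros_like(b); B[v-35:v+35,u-35:u+35]=b[v-35:v+35,u-35:u+35]
n,l,s,c=cv2.connectedComponentsWithStats(B); k=1+s[1:,4].argmax(); print(s[k],c[k],ray('wrist',*c[k],12,p))
g=im.max(2); print(g[v-45:v+45:2,u]); print(g[v,u-45:u+45:2])
E
```

```text
clock: 15.33
eef_pos: [463.7, 37.4, 116.8]
tcp_rot: [-3.141, 0.008, 0.203]
contact_force: [-0.0, -0.2, -0.9]
opening: 0.847
grasp_force: 0.0
clock: 15.75
eef_pos: [463.2, -79.5, 200.6]
tcp_rot: [3.141, -0.002, 0.205]
contact_force: [1.2, -0.2, -0.2]
opening: 0.999
grasp_force: 0.0
clock: 16.17
eef_pos: [456.2, -274.2, 199.4]
tcp_rot: [-3.142, -0.0, 0.203]
contact_force: [1.2, 0.8, 0.1]
opening: 1.0
grasp_force: 0.0
clock: 16.5
eef_pos: [456.6, -271.2, 199.2]
tcp_rot: [-3.141, 0.001, 0.204]
contact_force: [-0.7, 0.2, 0.6]
opening: 0.997
grasp_force: 0.0
[array([ 0.2,  0.9, -0.8]), array([-0.001,  0.001,  0.001]), array([ 456.6, -271.2,  199.2]), array([-3.141e+00,  1.000e-03,  2.040e-01]), array([-0.54,  0.27,  1.89,  0.  ,  0.99,  0.83])]
317 177
[310 169  19  18 269] [318.81040892 177.62825279] [ 456.7612456  -274.15088634   12.        ]
[109 113 110 121 103 107 111 106 101  65 193 198 199 198 200 198 197 198
 163 172 137 110 107 112 102 107 108 110 128 134 140 136 135 130 134 131
  66  64  69  61  59  65  61  64  62]
[ 53  45  57  51  52  58  65  63  57  55  72 137 137 136 135 137 137 142
 135 115 106 107 111 108 104 132 153 190 198 196 195 195 197 198 197 197
 197 163 185 187 182 188 186 182 185]
```

Run:
```python
from h import *
im=np.load('pics/w8.npy').astype(int); p=cams.camera_params('wrist')
# radial edge: grayscale gradient via grabCut
m=np.full(im.shape[:2],cv2.GC_BGD,np.uint8); cv2.circle(m,(319,177),36,cv2.GC_PR_BGD,-1); cv2.circle(m,(319,177),25,cv2.GC_PR_FGD,-1); cv2.circle(m,(319,177),20,cv2.GC_FGD,-1)
cv2.grabCut(im.astype(np.uint8),m,None,np.zeros((1,65)),np.zeros((1,65)),4,cv2.GC_INIT_WITH_MASK)
f=((m&1)*255).astype(np.uint8); x,y,w,h=cv2.boundingRect(f); print(x,y,w,h)
g=im.max(2); print(g[140:156,319],g[196:210,319],g[177,286:300],g[177,338:352])
c,e=fitdisc((x-.5,y-.5,x+w-.5,y+h-.5),12,(457,-273),p=p); print(c,e); print(togo(*c,200,.203))
```

```text
293 152 53 51
[109 104 102 105 110 109 104 101 100  89  62  96 193 200 197 195] [132 134 136 136 138 135 143  94  69  63  61  59  62  60] [ 63  58  57  58  55  55  72 127 137 140 137 138 136 137] [198 199 197 198 197 197 197 177 163 185 185 185 187 187]
[ 455.9 -274.5] [-0.6 -1.6  0.6  1.7]
[array([-1.5,  3.2, -0.7]), array([-0.001,  0.   ,  0.001]), array([ 456.8, -271. ,  199.3]), array([-3.141,  0.   ,  0.204]), array([-0.54,  0.27,  1.89,  0.  ,  0.99,  0.83])]
```

```bash
python3 -m handwheel '0 0 0 -0.2 2.9 40 1;0 0 0 0 0 40 1;0 0 0 0 0 40 1;0 0 0 0 0 34 1;0 0 0 0 0 15 1' 40
python3 -m handwheel '0 0 0 0 0 4.5 1;0 0 0 0 0 0 1;0 0 0 0 0 0 1;0 0 0 0 0 0 1;0 0 0 0 0 0 1'
python3 -m handwheel '0 0 0 0 0 0 0.3;0 0 0 0 0 0 0.3;0 0 0 0 0 0 0.3;0 0 0 0 0 0 0.3;0 0 0 0 0 0 0.3'
```

```text
clock: 16.97
eef_pos: [455.4, -272.6, 26.8]
tcp_rot: [-3.138, 0.004, 0.205]
contact_force: [-0.4, 0.6, -0.1]
opening: 1.003
grasp_force: 0.0
clock: 17.38
eef_pos: [458.3, -275.6, 27.6]
tcp_rot: [3.14, -0.002, 0.203]
contact_force: [-0.7, -1.0, 0.4]
opening: 1.001
grasp_force: 0.0
clock: 17.8
eef_pos: [457.5, -275.4, 27.2]
tcp_rot: [3.141, -0.001, 0.203]
contact_force: [-2.3, 1.6, 13.8]
opening: 0.623
grasp_force: 39.2
```

```bash
python3 -m handwheel '0 0 0 0 0 0 0.75;0 0 0 0 0 0 0.75;0 0 0 0 0 2 0.75;0 0 0 0 0 1.5 0.75;0 0 0 0 0 0 0.75'
python3 -m handwheel '0 0 0 0 0 0 0.3;0 0 0 0 0 0 0.3;0 0 0 0 0 0 0.3;0 0 0 0 0 0 0.3'
python3 -m handwheel '0 0 0 0 0 -4 0.3;0 0 0 0 0 0 0.3;0 0 0 0 0 0 0.3;0 0 0 0 0 -40 0.3;0 0 0 0 0 -40 0.3'
python3 -m handwheel '0 0 0 0 0 -40 0.3;0 0 0 0 0 -40 0.3;0 0 0 0 0 0 0.3;0 0 0 0 0 0 0.3;0 0 0 0 0 0 0.3'
python3 - <<'E'
from h import *
p=cams.camera_params('wrist'); print(togo(466.7,37.6,190,.203))
im=cams.grab_frame('wrist')[:,:,::-1]; np.save('pics/w9.npy',im); cv2.imwrite('pics/w9.png',im)
m=cv2.inRange(cv2.cvtColor(im,cv2.COLOR_BGR2HSV),(95,120,40),(130,255,255)); m[:200]=0;m[:,:230]=0;m[:,400:]=0
n,l,s,c=cv2.connectedComponentsWithStats(m); k=1+s[1:,4].argmax(); print('dot',s[k],c[k])
s=r.sense(); R=Ro.from_euler('xyz',s['tcp_rot'])
for z in (8,12,16): print(z,pix('wrist',s['eef_pos']+R.apply([0,0,z]),p), pix('wrist',s['eef_pos']+R.apply([-28,0,z]),p),pix('wrist',s['eef_pos']+R.apply([28,0,z+12]),p))
g=im.max(2); print(g[200:225,317],g[295:330,317])
E
```

```text
clock: 18.22
eef_pos: [456.9, -275.0, 22.0]
tcp_rot: [-3.141, 0.0, 0.203]
contact_force: [0.8, -0.7, 1.4]
opening: 0.748
grasp_force: 0.0
clock: 18.55
eef_pos: [457.0, -275.1, 22.6]
tcp_rot: [-3.141, 0.0, 0.203]
contact_force: [-2.3, 0.2, 5.4]
opening: 0.632
grasp_force: 41.1
clock: 18.97
eef_pos: [455.3, -274.0, 104.9]
tcp_rot: [-3.137, 0.005, 0.203]
contact_force: [0.7, -1.3, 0.0]
opening: 0.631
grasp_force: 42.7
clock: 19.38
eef_pos: [456.8, -275.0, 186.1]
tcp_rot: [-3.141, 0.0, 0.203]
contact_force: [-0.3, -0.3, -1.5]
opening: 0.636
grasp_force: 42.8
[array([  72.6, -304.2,   -3.9]), array([-0.,  0., -0.]), array([ 456.8, -275. ,  186.1]), array([-3.141,  0.   ,  0.203]), array([-0.54,  0.29,  1.89, -0.  ,  0.96,  0.82])]
dot [ 298  253   40   34 1052] [317.07129278 269.55513308]
8 [313.84735425 272.27704496] [314.11294062 315.53323872] [313.79927174 210.31740742]
12 [313.90505432 268.03760428] [314.15661123 310.88925313] [313.86304454 207.46294549]
16 [313.96055596 263.97869014] [314.19901516 306.40805156] [313.92396397 204.74324089]
[ 67  67  65  68  62  64  64  65  62  66  61  64  59  57  57  56  54  67
 113 196 203 162 124 116 113] [112 107 115 111 115 120 128 124 131 132 133 130 136 130 134 138 146 171
 189 187 190 188 192 187 187 191 186 187 188 190 190 183 187 191 188]
```

```bash
python3 -m handwheel '0 0 0 9.1 -38 0 0.3;0 0 0 9.1 -38 0 0.3;0 0 0 9.1 -38 0 0.3;0 0 0 9.1 -38 0 0.3;0 0 0 9.1 -38 0 0.3'
python3 -m handwheel '0 0 0 9.1 -38 0 0.3;0 0 0 9.1 -38 0 0.3;0 0 0 9 -38 0 0.3;0 0 0 0 0 35 0.3;0 0 0 0 0 30 0.3'
python3 -m handwheel '0 0 0 0 0 10 0.3;0 0 0 0 0 0 0.3;0 0 0 0 0 0 0.3;0 0 0 0 0 0 0.3'
```

```text
clock: 19.85
eef_pos: [462.0, -78.1, 184.6]
tcp_rot: [-3.14, 0.003, 0.202]
contact_force: [0.6, 0.6, -0.6]
opening: 0.633
grasp_force: 42.9
clock: 20.27
eef_pos: [467.2, 39.7, 120.1]
tcp_rot: [-3.142, -0.001, 0.207]
contact_force: [-0.8, 0.0, -1.2]
opening: 0.633
grasp_force: 42.9
clock: 20.6
eef_pos: [467.8, 36.8, 112.2]
tcp_rot: [3.142, -0.001, 0.202]
contact_force: [0.2, 0.7, -0.2]
opening: 0.632
grasp_force: 42.9
```

```bash
python3 -m handwheel '0 0 0 -0.9 -1 10 0.3;0 0 0 0 0 5 0.3;0 0 0 0 0 4 0.3;0 0 0 0 0 0 0.3;0 0 0 0 0 0 0.3'
python3 -m handwheel '0 0 0 0 0 5 0.3;0 0 0 0 0 5 0.3;0 0 0 0 0 4 0.3;0 0 0 0 0 0 0.3;0 0 0 0 0 0 0.3'
python3 -m handwheel '0 0 0 0 0 3 0.3;0 0 0 0 0 2 0.3;0 0 0 0 0 1 0.3;0 0 0 0 0 0 0.3;0 0 0 0 0 0 0.3'
```

```text
clock: 21.02
eef_pos: [465.9, 37.9, 92.4]
tcp_rot: [-3.142, 0.0, 0.203]
contact_force: [-0.8, -0.5, -0.2]
opening: 0.624
grasp_force: 42.9
clock: 21.43
eef_pos: [465.8, 38.0, 78.1]
tcp_rot: [-3.141, 0.001, 0.203]
contact_force: [0.7, 0.0, -0.7]
opening: 0.637
grasp_force: 42.9
clock: 21.85
eef_pos: [466.1, 38.0, 72.5]
tcp_rot: [-3.142, 0.0, 0.203]
contact_force: [0.5, 0.0, -1.6]
opening: 0.626
grasp_force: 42.9
```

```bash
python3 -m handwheel '0 0 0 0 0 1 0.3;0 0 0 0 0 0.5 0.3;0 0 0 0 0 0 0.3;0 0 0 0 0 0 0.3'
python3 -m handwheel '0 0 0 0 0 1 0.3;0 0 0 0 0 0 0.3;0 0 0 0 0 0 0.3'
```

```text
clock: 22.18
eef_pos: [466.1, 38.0, 71.0]
tcp_rot: [-3.142, 0.0, 0.203]
contact_force: [-0.3, -0.2, -0.5]
opening: 0.634
grasp_force: 42.9
clock: 22.43
eef_pos: [466.2, 38.0, 70.6]
tcp_rot: [3.142, -0.0, 0.203]
contact_force: [-1.9, 0.4, 10.6]
opening: 0.633
grasp_force: 44.0
```

```bash
python3 -m handwheel '0 0 0 0 0 0 0.85;0 0 0 0 0 0 0.85;0 0 0 0 0 0 0.85;0 0 0 0 0 -20 0.85;0 0 0 0 0 -40 0.85'
python3 -m handwheel '0 0 0 0 0 -40 0.85;0 0 0 0 0 -40 0.85;0 0 0 0 0 -30 0.85;0 0 0 0 0 0 0.85;0 0 0 0 0 0 0.85'
python3 -m handwheel '0 0 0 0 0 0 0.85;0 0 0 0 0 0 0.85'
python3 - <<'E'
from h import *
p=cams.camera_params('wrist'); print(togo(569,54.5,240,1.72))
im=cams.grab_frame('wrist')[:,:,::-1]; np.save('pics/w10.npy',im); cv2.imwrite('pics/w10.png',im)
print('handle',pix('wrist',(569,54.5,111.5),p)); u,v=pix('wrist',(466.3,37.8,60),p).round().astype(int); print('disc',u,v)
m=cv2.inRange(cv2.cvtColor(im,cv2.COLOR_BGR2HSV),(95,120,40),(130,255,255)); M=m*0; M[v-30:v+30,u-30:u+30]=m[v-30:v+30,u-30:u+30]
n,l,s,c=cv2.connectedComponentsWithStats(M); k=1+s[1:,4].argmax(); print('dot',s[k],c[k],ray('wrist',*c[k],60,p))
g=im.max(2); print(g[v-45:v+45:2,u-12]); print(g[v+8,u-50:u+50:2])
E
```

```text
clock: 22.85
eef_pos: [463.2, 37.8, 127.3]
tcp_rot: [-3.141, 0.008, 0.203]
contact_force: [0.4, 0.4, 0.0]
opening: 0.848
grasp_force: 0.0
clock: 23.27
eef_pos: [467.2, 38.1, 241.8]
tcp_rot: [3.141, -0.004, 0.203]
contact_force: [-0.2, 0.1, -0.7]
opening: 0.847
grasp_force: 0.0
clock: 23.43
eef_pos: [465.2, 38.0, 238.6]
tcp_rot: [-3.141, 0.002, 0.203]
contact_force: [0.1, 1.1, -0.2]
opening: 0.85
grasp_force: 0.0
[array([105. ,   4.7,  -1.6]), array([-0.002,  0.002, -1.517]), array([465.2,  38. , 238.6]), array([-3.141e+00,  2.000e-03,  2.030e-01]), array([0.08, 0.12, 1.97, 0.  , 1.05, 1.45])]
handle [321.54357457  67.41382312]
disc 316 178
dot [308 169  19  19 286] [317.24475524 178.15384615] [466.3956816   36.74743312  60.        ]
[214 215 213 214 210 213 211 205 105  29  70 189 215 214 213 215 214 213
 134 125 127 126 147 153 157 148 147 151 148 144 149 145 147 148 141 141
  73  70  68  68  72  66  68  71  70]
[ 55  63  58  68  69  72  74 145 141 134 119 116 118 144 153 151 148 151
 145 152 149 146 145 122 123 116 118 118 126 141 146 147 149 147 147 145
 140 152 147 134 146 147 147 148 124  72  65 111 116 123]
```

Run:
```python
from h import *
p=cams.camera_params('wrist'); im=np.load('pics/w10.npy')
y=.15
hd=np.array([569,54.5,111.5]); d=np.array([-np.sin(y),np.cos(y),0])
for k in (-50,-25,0,25,50): print(k,pix('wrist',hd+k*d,p).round(1))
g=im.max(2)
for k in (-25,0,25):
    u,v=pix('wrist',hd+k*d,p); u=int(round(u)); v=int(round(v)); print(u,v-20,im[v-20:v+24,u].max(1))
u,v=pix('wrist',hd,p).round().astype(int)
print(u-75,v,g[v-2:v+3,u-75:u+75:3].mean(0).astype(int))
```

```text
-50 [384.6  72.6]
-25 [353.5  69.6]
0 [321.6  67.4]
25 [289.5  66. ]
50 [258.   65.6]
353 50 [202 199 203 204 200 203 201 203 203 204 201 207 202 165  77  60  70  74
  84  94  95  80  72  65  58  44  42  98 166 166 168 167 163 170 195 204
 204 204 204 205 202 202 202 203]
322 47 [200 200 201 199 200 202 199 202 201 201 201 200 203 206 203  71  63  72
  75  80  93  93  82  70  65  57  47  39  98 152 170 165 167 164 178 204
 208 203 204 205 203 204 203 204]
290 46 [202 200 197 199 199 199 203 201 203 204 207 205 201 201 149  83  67  70
  76  78  94  87  79  73  63  58  45  39 117 160 160 162 163 177 204 203
 206 207 202 203 204 207 202 205]
247 67 [201 202 203 203 181  63  78  81  81  84  82  83  84  82  84  84  83  85
  85  84  89  83  86  88  86  84  86  83  87  87  84  83  81  81  80  77
  75  73  71  70  73  79  86  89  94 108 148 202 202 201]
```

```bash
python3 -m handwheel '0 0 0 34.8 1.6 0 0.7;0 0 0 34.8 1.6 0 0.7;0 0 0 34.8 1.6 0 0.7;0 0 -0.1167 0 0 0 0.7;0 0 -0.1167 0 0 0 0.7'
python3 -m handwheel '0 0 -0.1167 0 0 0 0.7;0 0 -0.1167 0 0 0 0.7;0 0 -0.1167 0 0 0 0.7;0 0 -0.1167 0 0 0 0.7;0 0 -0.1167 0 0 0 0.7'
python3 -m handwheel '0 0 -0.1167 0 0 0 0.7;0 0 -0.1167 0 0 0 0.7;0 0 -0.1167 0 0 0 0.7;0 0 -0.1167 0 0 0 0.7;0 0 -0.1167 0 0 0 0.7'
python3 -m handwheel '0 0 -0.1167 0 0 0 0.7;0 0 0 0 0 0 0.7;0 0 0 0 0 0 0.7;0 0 0 0 0 0 0.7;0 0 0 0 0 0 0.7'
python3 - <<'E'
from h import *
print(togo(568.4,54.5,111.5,1.72))
E
```

```text
clock: 23.9
eef_pos: [570.3, 54.6, 237.8]
tcp_rot: [-3.141, 0.003, 0.441]
contact_force: [-0.0, 1.0, 0.0]
opening: 0.699
grasp_force: 0.0
clock: 24.32
eef_pos: [568.6, 54.3, 238.2]
tcp_rot: [-3.139, 0.002, 1.025]
contact_force: [-0.4, 0.5, -0.1]
opening: 0.701
grasp_force: 0.0
clock: 24.73
eef_pos: [568.6, 54.3, 238.3]
tcp_rot: [-3.139, 0.0, 1.609]
contact_force: [0.2, -0.2, 0.4]
opening: 0.704
grasp_force: 0.0
clock: 25.15
eef_pos: [569.2, 54.4, 239.5]
tcp_rot: [-3.141, -0.0, 1.717]
contact_force: [0.7, -0.5, -1.0]
opening: 0.702
grasp_force: 0.0
[array([  0.2,  -0.6, 128. ]), array([-0.001, -0.   , -0.003]), array([569.2,  54.4, 239.5]), array([-3.141, -0.   ,  1.717]), array([ 0.09,  0.29,  1.76,  0.  ,  1.09, -0.05])]
```

```bash
python3 -m handwheel '0 0 0 0 -0.6 40 0.7;0 0 0 0 0 40 0.7;0 0 0 0 0 30 0.7;0 0 0 0 0 15 0.7;0 0 0 0 0 0 0.7' 50
python3 -m handwheel '0 0 0 0 0 0 0.5;0 0 0 0 0 0 0.3;0 0 0 0 0 0 0;0 0 0 0 0 0 0;0 0 0 0 0 0 0'
python3 -m handwheel '0 0 0 0 0 0 0;0 0 0 0 0 0 0;0 0 0 0 0 0 0'
```

```text
clock: 25.57
eef_pos: [566.1, 54.0, 111.2]
tcp_rot: [-3.135, -0.0, 1.718]
contact_force: [-0.7, -0.2, -0.5]
opening: 0.701
grasp_force: 0.0
clock: 25.98
eef_pos: [569.0, 54.3, 116.6]
tcp_rot: [3.141, 0.0, 1.72]
contact_force: [-2.8, -0.5, 7.3]
opening: 0.107
grasp_force: 48.8
clock: 26.23
eef_pos: [569.0, 54.2, 116.6]
tcp_rot: [3.14, 0.0, 1.72]
contact_force: [-3.5, -0.6, 6.9]
opening: 0.112
grasp_force: 48.8
```

```bash
python3 -m handwheel '0 0 0 0 4 -10.3 0;0 0 0 0 0 0 0;0 0 0 0 4.9 -9.9 0;0 0 0 0 0 0 0;0 0 0 0 0 0 0'
python3 -m handwheel '0 0 0 0 5.8 -9.4 0;0 0 0 0 0 0 0;0 0 0 0 6.5 -8.9 0;0 0 0 0 0 0 0;0 0 0 0 0 0 0'
python3 - <<'E'
from h import *
s=r.sense(); print(s['contact_force'],s['wrist_torque'],s['eef_pos'],s['grasp_force'])
E
```

```text
clock: 26.65
eef_pos: [577.1, 55.6, 136.3]
tcp_rot: [-3.14, -0.0, 1.72]
contact_force: [-4.4, -0.6, 0.8]
opening: 0.105
grasp_force: 49.5
clock: 27.07
eef_pos: [588.6, 57.4, 154.9]
tcp_rot: [-3.138, -0.0, 1.72]
contact_force: [-10.2, -1.1, 4.4]
opening: 0.105
grasp_force: 49.9
[-10.21725364  -1.05404736   4.40498685] [-0.19844568  1.84172034  0.09458568] [588.62075448  57.39549454 154.91619789] 49.86488163471222
```

```bash
python3 -m handwheel '0 0 0 0 6.2 -9 0;0 0 0 0 0 0 0;0 0 0 0 7 -8.2 0;0 0 0 0 0 0 0;0 0 0 0 0 0 0'
python3 -m handwheel '0 0 0 0 8 -7.2 0;0 0 0 0 0 0 0;0 0 0 0 8.8 -6.4 0;0 0 0 0 0 0 0;0 0 0 0 0 0 0'
python3 - <<'E'
from h import *
s=r.sense(); print(s['contact_force'],s['wrist_torque'],s['eef_pos'],s['grasp_force'])
sc=cams.grab_frame('scene')[:,:,::-1]; np.save('pics/s1.npy',sc)
tp=cams.grab_frame('top')[:,:,::-1]; np.save('pics/t1.npy',tp)
# project panel corners at angles
y=.15; ex=np.array([np.cos(y),np.sin(y),0]); ey=np.array([-np.sin(y),np.cos(y),0]); ez=np.array([0,0,1.]); H=np.array([568.4,54.5,70.5])+120*ex
m=cv2.inRange(cv2.cvtColor(sc,cv2.COLOR_BGR2HSV),(22,120,50),(35,255,255)); m[:, :300]=0; m[:,400:]=0
n,l,s,c=cv2.connectedComponentsWithStats(m); k=1+s[1:,4].argmax(); print('yellow',s[k],c[k])
for th in np.radians([0,35,40,45]):
    a=-ex*np.cos(th)+ez*np.sin(th); nn=ex*np.sin(th)+ez*np.cos(th)
    print(round(np.degrees(th)),[pix('scene',H+150*i*a+j*75*ey+6*nn).round(1).tolist() for i in (0,1) for j in (-1,1)])
E
```

```text
clock: 27.48
eef_pos: [603.5, 59.7, 172.1]
tcp_rot: [3.141, -0.0, 1.72]
contact_force: [-5.4, 1.0, 0.1]
opening: 0.11
grasp_force: 49.7
clock: 27.9
eef_pos: [620.3, 62.4, 186.0]
tcp_rot: [3.14, -0.0, 1.72]
contact_force: [-6.9, 1.5, 5.6]
opening: 0.106
grasp_force: 49.7
[-6.88372522  1.49890696  5.55381638] [0.25695955 1.23072856 0.04379301] [620.33077175  62.37018031 186.04660482] 49.71558094024658
yellow [ 321  202   67   63 2003] [351.23864204 239.71243135]
0 [[329.7, 263.0], [388.2, 252.3], [316.9, 215.0], [370.8, 206.2]]
35 [[330.0, 264.4], [388.5, 253.7], [319.9, 203.8], [378.1, 194.5]]
40 [[330.0, 264.6], [388.6, 253.9], [320.7, 203.9], [379.6, 194.5]]
45 [[330.1, 264.8], [388.6, 254.1], [321.6, 204.4], [381.2, 194.9]]
```

Run:
```python
from h import *
y=.15; ex=np.array([np.cos(y),np.sin(y),0]); ey=np.array([-np.sin(y),np.cos(y),0]); ez=np.array([0,0,1.]); H=np.array([568.4,54.5,70.5])+120*ex
pw=cams.camera_params('wrist'); w=cams.grab_frame('wrist')[:,:,::-1]; np.save('pics/w11.npy',w); cv2.imwrite('pics/w11.png',w)
for n,f,p in (('top','t1',None),('wrist','w11',pw),('scene','s1',None)):
  im=np.load(f'pics/{f}.npy'); m=cv2.inRange(cv2.cvtColor(im,cv2.COLOR_BGR2HSV),(22,110,40),(35,255,255))//255
  print(n)
  for th in (20,25,30,35,38,40,42,45,50,55):
    t=np.radians(th); a=-ex*np.cos(t)+ez*np.sin(t); nn=ex*np.sin(t)+ez*np.cos(t)
    q=np.array([pix(n,H+150*i*a+j*75*ey+6*nn,p) for i,j in ((0,-1),(0,1),(1,1),(1,-1))])
    P=np.zeros_like(m); cv2.fillPoly(P,[np.round(q).astype(int)],1)
    P2=cv2.dilate(P,np.ones((41,41)))  # local region
    print(th,'iou',round((P&m).sum()/((P|m)&P2).sum(),3),'yellow outside',(m&P2&(1-P)).sum(),'inside not',(P&(1-m)).sum())
```

```text
top
20 iou 0.027 yellow outside 0 inside not 1793
25 iou 0.028 yellow outside 0 inside not 1673
30 iou 0.031 yellow outside 0 inside not 1548
35 iou 0.033 yellow outside 0 inside not 1429
38 iou 0.035 yellow outside 0 inside not 1367
40 iou 0.037 yellow outside 0 inside not 1280
42 iou 0.039 yellow outside 0 inside not 1210
45 iou 0.042 yellow outside 0 inside not 1121
50 iou 0.05 yellow outside 0 inside not 929
55 iou 0.063 yellow outside 0 inside not 731
wrist
20 iou 0.249 yellow outside 419 inside not 27093
25 iou 0.248 yellow outside 354 inside not 27546
30 iou 0.249 yellow outside 278 inside not 27664
35 iou 0.254 yellow outside 151 inside not 27413
38 iou 0.259 yellow outside 111 inside not 26866
40 iou 0.265 yellow outside 53 inside not 26329
42 iou 0.27 yellow outside 49 inside not 25664
45 iou 0.28 yellow outside 47 inside not 24406
50 iou 0.309 yellow outside 8 inside not 21331
55 iou 0.357 yellow outside 2 inside not 17154
scene
20 iou 0.555 yellow outside 49 inside not 1524
25 iou 0.556 yellow outside 28 inside not 1558
30 iou 0.545 yellow outside 7 inside not 1669
35 iou 0.542 yellow outside 2 inside not 1694
38 iou 0.53 yellow outside 1 inside not 1779
40 iou 0.528 yellow outside 9 inside not 1780
42 iou 0.532 yellow outside 10 inside not 1748
45 iou 0.525 yellow outside 32 inside not 1760
50 iou 0.518 yellow outside 65 inside not 1747
55 iou 0.508 yellow outside 105 inside not 1742
```

```bash
python3 -m handwheel '0 0 0 0 1 -0.6 0;0 0 0 0 0 0 0;0 0 0 0 0 0 0;0 0 0 0 0 0 0;0 0 0 0 0 0 0'
python3 -m handwheel '0 0 0 0 0 0 0;0 0 0 0 0 0 0;0 0 0 0 0 0 0;0 0 0 0 0 0 0;0 0 0 0 0 0 0'
python3 - <<'E'
from h import *
y=.15; d=r.sense()['eef_pos']-np.array([569,54.2,116.6]); bx=-120+d[0]*np.cos(y)+d[1]*np.sin(y); bz=41+d[2]
print(bx,bz,np.hypot(bx,bz),np.degrees(np.arctan2(bz,-bx))-18.86)
print(r.sign_off())
E
```

```text
clock: 28.47
eef_pos: [620.8, 62.4, 186.4]
tcp_rot: [3.14, -0.0, 1.72]
contact_force: [-7.3, 2.0, 6.7]
opening: 0.107
grasp_force: 49.6
clock: 28.88
eef_pos: [620.8, 62.5, 186.4]
tcp_rot: [3.14, -0.0, 1.72]
contact_force: [-7.1, 1.3, 6.2]
opening: 0.104
grasp_force: 49.6
-67.5522021173831 110.77256087227056 129.74536698128634 39.76399451197611
the job is handed in; nothing more can be done
None
```

I stacked the housing, spacer and top disc between the nest pins and let go of each; the gripper holds the shutter at about 40° open (about 39–41° worked out from the arm position, with only a rough camera check). Handed in at about 29 s.

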